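# Knock down the gate pin to release the ball

## Robot

A 7-joint arm with a two-finger parallel gripper is mounted at the origin on the work surface. World frame = base frame: x ahead of the robot, y to its left, z up, the work surface at z = 0. Lengths are in m, angles in rad, forces in N, time in s.
With the tool pointing down it reaches from about 0.425 to 0.925 m from the base axis. Payload 6.8 kg.
Tool frame: the origin (TCP) lies on the centre line of the jaws, within the pads' length; the fingertips stand 11 mm ahead of it and the grasp point (between the pads) lies 8 mm behind it; z points along the fingers, y is the line along which they close (so a half turn about z gives the same grasp; the last joint's range is limited). The gripper opens to 88 mm and grips with 3 to 60 N. Pads are 20 mm wide; open, the fingers measure 115 mm over their backs; the gripper's body (75 mm by 178 mm) begins 61 mm behind the grasp point.
Start: joints at [1.059, 0.477, 0.022, 1.555, -0.011, 1.109, -0.083], TCP at [0.265, -0.621, 0.234] pointing down, gripper open.
Joint ranges: [-2.96, 2.96], [-0.34, 2.1], [-1.41, 1.46], [0.24, 2.44], [-1.37, 4.51], [0.17, 1.92], [-2.96, 2.96]. Speed limits (rad/s): [2.39, 2.39, 3.14, 3.14, 3.14, 3.14, 3.14].

## Interface

Orientations are given as a unit quaternion [x, y, z, w].
In Python, from rig import robot gives the robot as it stands.
- The arm moves only by the tool drive_tool, never from a script. Its argument "steps" is a list that holds one entry, the list of rows, each a list of 7 numbers: the shift along the tool's x, y, z scaled (see below), then the turn, a rotation vector about the tool's x, y, z scaled (see below), then the opening, from 0 (shut) to 1 (fully open). A call has 1 to 10 rows; each row shifts and turns the commanded pose from where the row before left it, along the tool's axes as they then stand; what a row does not reach is not made up. The controller multiplies each number of a shift by 0.25 m and each number of a turn by 60 degrees. A row lasts 1/10 s, in which the tool goes at most 50 mm and 8.59 degrees, less where a joint would pass 70% of its speed; a pose out of reach is approached as far as the arm can. A call with a number of a shift or a turn outside -1 to 1 is refused whole. A call with a gripper value outside its range is refused whole. The fingers move at their own pace and stop on an object; "newtons" is the grip in N (left out, the last holds). Time passes only in rows, so rows that do not move let the fingers close. It gives the time, the measured TCP pose, the force, the opening and the grip force at its end, in the units of the state.
- robot.get_state(): the state, without advancing time (a new reading comes with each control period).
- robot.read_camera(name): name is "scene" or "top" or "wrist"; returns a dict with "pixels" (480x640x3 uint8, blue, green, red), "intrinsics" (3x3 intrinsics, pixels), "origin" and "orientation" of the camera in the world. Camera axes: x right, y up, looking along -z (the intrinsics and any distortion apply to the point x, -y, -z); pixel columns grow to the right and rows downward; lengths in m; the calibration is good to about 2 mm. A picture is of the moment at which its call begins. There is no depth.
- robot.close_job(): hands the job in; it is judged then, once.
Trained networks look in a picture, given as the dict that the camera call returned (one of the last four; its "shot" number tells which), for a name from the list of things; names that differ only in an ending like _2 or _b are one class to them, and where a whole thing is asked for, a point or a joint stands for the part that bears it (a point fixed in the world has none). Each returns a list of dicts, best first, with "confidence" (0 to 1); they miss things now and then, are a little off and sometimes report something else, mostly with a low value. They report only what shows in the picture. A call takes as long as a camera call. They do not tell look-alikes from the thing itself.
- robot.trace(picture, thing): "region" (480x640 bool, what is visible of it) and "point" ([column, row] in pixels, amid what is visible of it).
The state is a dict: "clock": time; "joint_pos": joint angles; "qvel": joint speeds; "tau": joint torques, N m; "eef_pos": TCP position; "tool_rot": TCP orientation; "wrist_force": force on the tool from outside, world axes, zero at the start; "torque": the same for the moment, N m; "opening": finger opening in m; "gripper_force": force on a finger pad.
Only numpy, scipy, OpenCV 4.12 (cv2) and the standard library are available. Lean on these libraries where they do the work, as an engineer would, in place of code of your own. Each camera call takes 0.05 s, during which the arm holds its last target. There are 200 camera calls.

## Task

Take the mallet from its rest and with it knock the sprung gate pin of the lane that holds the ball fully down, keeping it down long enough for the ball to roll out into the tin. Leave the roller parked in its own lane, do not touch the pins or the ball with the robot itself, and disturb nothing else. Finish by laying the mallet back on its rest the way it lay at first.

Things in the scene. Friction and masses are not known exactly. Their poses are not given: they have to be found in the camera images.
- chute: Fixed sloped sheet-steel chute, 152 (x) x 260 mm (y), with two side-by-side lanes, each 70 mm wide, between walls 32 mm high. Origin on the bench under the middle of the gate line (y = 0); z up. The lanes run along its y and fall towards its -y at 0.16 rad, out over the tin. Lane centres at x = -37 and +37 mm, floor 90 mm above the bench at the gate. Nothing in it stands over 160 mm high.
- tin: Shallow open tin fixed at the chute's low end, 180 (x) x 160 (y) x 46 mm high, walls 3 mm; origin at the centre of its underside, axes as the chute's. It catches what comes from either lane.
- pin_near: Sprung pin of the chute's -x lane, beside the outer wall (x = -105, y = 0 mm in the chute's frame): steel button head 36 mm across on an upright stem. Origin: centre of the head's top face, 175 mm above the bench when up. It goes straight down 22 mm to its stop (3 N to start, 6 N at the stop), takes its lane's tooth down with it (flush after 15.5 mm) and springs back when let go.
- pin_far: The same kind of pin, for the chute's +x lane, on the chute's +x side (x = +105 mm).
- gate_near (a point): Middle of the floor of the chute's -x lane at the gate. Here a steel tooth, 50 mm wide, stands 15.5 mm up through the floor and holds back the piece parked behind it (on the chute's +y side, piece centre about 27 mm to +y and 35 mm up). Let go, a piece takes about 0.4 s to roll clear of the tooth. Axes as the chute's.
- gate_far (a point): The same point with the same kind of tooth for the chute's +x lane.
- ball: Bronze caster ball, 60 mm in diameter, 0.35 kg, parked behind the tooth of one of the two lanes (either one). Origin at its centre; its axes turn as it rolls.
- roller: White nylon roller, 60 mm in diameter and 52 mm long, lying across the other lane, parked behind that lane's tooth. Origin at its centre, x along its length.
- rest: Fixed wooden mallet rest: base board 80 (x) x 225 (y) x 12 mm. Origin on the bench directly under the place of the mallet's head. At y = +150 mm a fork 10 mm thick carries the handle: slot along y, 38 mm wide, its bottom 41 mm and its prong tops 78 mm above the bench.
- mallet: Mallet, about 0.35 kg: cylindrical head 56 mm across and 80 mm tall with flat white nylon faces and steel middle, standing on one face, and a level wooden handle towards its +y. Origin: centre of the head's lower (striking) face; z up along the head. It starts on the rest, origin 12 mm above the bench, within 5 mm of the rest's origin in plan, axes nearly along the rest's, handle in the fork.
- mallet_grip (a point): On the centre line of the mallet's handle (z = 40 mm), 58 mm from the head's axis; axes as the mallet's. The handle is 24 mm wide (x), 22 mm high (z), and ends 190 mm from the head's axis; centre of mass 30 mm from that axis. A good place to grip from above, fingers closing along the mallet's x.
- probe_housing: Bystander: blue plastic temperature probe housing standing upright, 40 mm across, 90 mm tall; origin at the centre of its underside.
- shield: Bystander: smoky acrylic sensor shield, a bent U standing on its two legs, 80 x 100 x 50 mm; origin at the centre of its underside.
- spacer_1: Bystander: white nylon spacer, upright tube 22 mm across, 26 mm tall; origin at the centre of its underside.
- spacer_2: Bystander: a second spacer like the first.
Not all that is in view belongs to the job. Leave any blue or turquoise look-alike of the mallet alone. There is more than one size of the ball; the one meant has the size given above.

How it is judged:
By the outcome, as a careful person would: the job done as asked, in the order asked, and still so for the second after the job is handed in, with the robot touching nothing.
It also fails if it takes over 42 s, if anything falls off the work surface, if the arm or the gripper's body presses on something with over 40 N, if the wrist force passes 120 N, or if a joint passes its speed limit or range.

## Working session

There is one attempt and no reset: what is moved stays moved. The work goes in short steps, Python scripts to look and compute and a tool call to move; the robot and the scene stay as the last step left them, time stands still between calls to the robot, and variables do not carry over. Pictures are saved under pics/ and viewed, at most 10 in all, crops included, and the job is handed in when it is done.

Besides the shell and the picture viewer there is one more tool, called after "Emit:" as name(argument=value, ...), one argument or row to a line, values as JSON. drive_tool: Moves the arm, as the interface text tells. Shifts and turns lie within -1 to 1; 1 stands for 0.25 m of shift or 60 degrees of turn. Its arguments: {"type":"object","properties":{"steps":{"type":"array"},"newtons":{"type":"number"}},"required":["steps"]}

```bash
mkdir -p pics; ls; python3 - <<'E'
from rig import robot
import cv2,numpy as np
for n in ("scene","top"):
    p=robot.read_camera(n); cv2.imwrite(f"pics/{n}0.png",p["pixels"])
    print(n,p["origin"],p["orientation"],p["intrinsics"],[k for k in p])
    for t in ("chute","tin","pin_near","ball","roller","rest","mallet","mallet_grip","probe_housing","shield","spacer_1"):
        r=robot.trace(p,t)
        print(t,[(round(d["confidence"],2),np.round(d["point"]).tolist(),int(d["region"].sum())) for d in r][:4])
print(robot.get_state())
E
```

```text
pics
scene [ 1.17725934 -0.38615811  1.13429104] [0.32112141 0.13776104 0.37781571 0.85741368] [[610.47034371   0.         331.06308219]
 [  0.         610.47034371 240.80262308]
 [  0.           0.           1.        ]] ['pixels', 'intrinsics', 'origin', 'orientation', 'shot']
chute [(0.79, [215.0, 379.0], 18620)]
tin [(0.69, [188.0, 429.0], 8272), (0.55, [423.0, 282.0], 1669)]
pin_near [(0.97, [200.0, 296.0], 484)]
ball [(0.79, [238.0, 312.0], 737), (0.59, [185.0, 298.0], 602)]
roller [(0.82, [266.0, 327.0], 1004)]
rest [(0.77, [380.0, 239.0], 1675)]
mallet [(0.86, [308.0, 201.0], 1251), (0.78, [383.0, 148.0], 1353), (0.66, [358.0, 225.0], 1621)]
mallet_grip [(0.76, [358.0, 222.0], 1583), (0.68, [380.0, 147.0], 1293), (0.67, [310.0, 197.0], 1344)]
probe_housing [(0.62, [267.0, 247.0], 496), (0.58, [387.0, 337.0], 130), (0.3, [423.0, 283.0], 1670)]
shield [(0.71, [424.0, 284.0], 1652), (0.6, [381.0, 240.0], 1638)]
spacer_1 [(0.59, [386.0, 338.0], 125), (0.41, [375.0, 316.0], 114)]
top [0.40676489 0.2015574  1.48125775] [-0.03510746  0.03946846  0.71129153 -0.70090946] [[474.5409003
[... 855 characters left out ...]
ock': 1.2, 'joint_pos': array([ 1.05891813,  0.47703909,  0.02243794,  1.55538255, -0.01153778,
        1.10927054, -0.08312176]), 'qvel': array([ 0.00071814,  0.00099961,  0.00096935, -0.00056071,  0.00031712,
        0.0015335 , -0.00043593]), 'tau': array([ 1.27115152e-03, -5.82727969e+01,  1.53307043e+00, -2.72934991e+01,
       -5.45864634e-02,  9.97673400e-03,  8.25250311e-06]), 'eef_pos': array([ 0.26521347, -0.62075106,  0.23364578]), 'tool_rot': array([9.79698869e-01, 2.00474752e-01, 1.80762712e-05, 1.01004968e-05]), 'wrist_force': array([0.27719977, 0.11750084, 0.30591716]), 'torque': array([0.02504925, 0.01994295, 0.01390308]), 'gripper_force': 0.0, 'opening': 0.08746193191490692}
```

View pics/scene0.png

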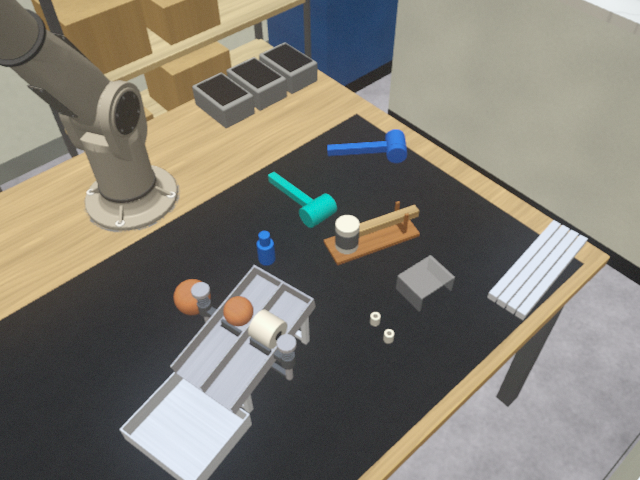

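View pics/top0.png

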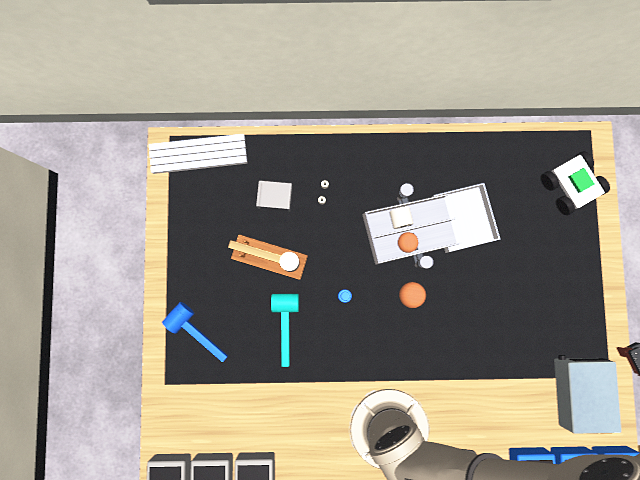

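```bash
python3 - <<'E'
import cv2,numpy as np
s=cv2.imread("pics/scene0.png");t=cv2.imread("pics/top0.png")
def c(i,x,y,w,h,k=5): return cv2.resize(i[y:y+h,x:x+w],None,fx=k,fy=k,interpolation=cv2.INTER_CUBIC)
a=np.vstack([np.hstack([c(t,220,225,80,60),c(t,380,177,80,60)]),np.hstack([c(t,380,220,80,60),c(s,330,190,80,60)])])
b=np.hstack([c(s,180,270,133,100,6)])
cv2.imwrite("pics/c1.png",a);cv2.imwrite("pics/c2.png",b);print(a.shape,b.shape)
E
```

```text
(600, 800, 3) (600, 798, 3)
```

View pics/c1.png

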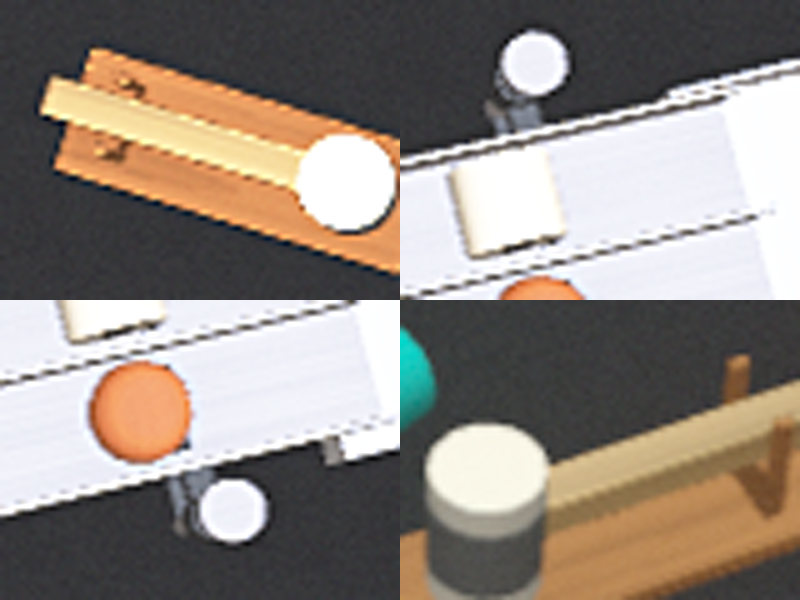

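View pics/c2.png

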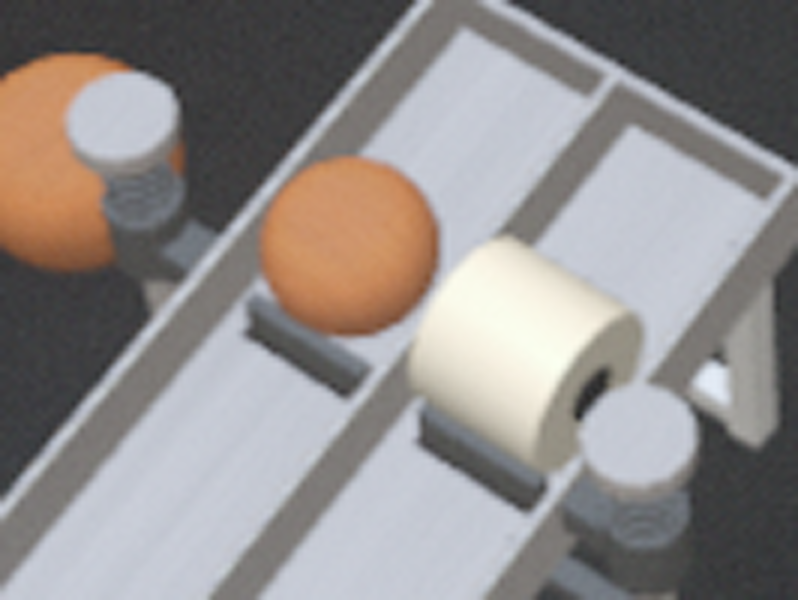

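```bash
cat > h.py <<'E'
import numpy as np
from scipy.spatial.transform import Rotation as R
C={"scene":([1.17725934,-0.38615811,1.13429104],[0.32112141,0.13776104,0.37781571,0.85741368],610.47034371,331.06308219,240.80262308),
"top":([0.40676489,0.2015574,1.48125775],[-0.03510746,0.03946846,0.71129153,-0.70090946],474.5409003,322.88449173,243.45631168)}
def ray(c,u,v):
    o,q,f,cx,cy=C[c]
    d=R.from_quat(q).apply([(u-cx)/f,-(v-cy)/f,-1]); return np.array(o),d/np.linalg.norm(d)
def at(c,u,v,z):
    o,d=ray(c,u,v); return o+d*(z-o[2])/d[2]
def tri(a,b):
    A=0;B=0
    for c,u,v in (a,b):
        o,d=ray(c,u,v);P=np.eye(3)-np.outer(d,d);A=A+P;B=B+P@o
    return np.linalg.solve(A,B)
E
python3 - <<'E'
from h import *
np.set_printoptions(precision=4,suppress=True)
for n,a,b,z in (("mallet",(288.8,261.2),(347,223.6),.092),("pinN",(426,261.6),(200.2,289.1),.175),("pinF",(406.6,189.2),(286.3,342.1),.175)):
    print(n,at("top",*a,z),at("scene",*b,z),tri(("top",*a),("scene",*b)))
m=at("top",288.8,261.2,.092);e=at("top",228.9,243.8,.063);k=at("top",279.6,257.6,.063)
print(e,k,np.linalg.norm(e-m),np.degrees(np.arctan2(*(e-m)[1::-1])),np.degrees(np.arctan2(*(e-k)[1::-1])))
print(at("top",408.4,241.9,.12), at("top",412.5,295,.04))
print(at("top",344.6,296,.09),at("top",283,300,.04),at("top",275,195,.05))
E
```

```text
mallet [0.503  0.2926 0.092 ] [0.5029 0.2927 0.092 ] [0.503  0.2925 0.0922]
pinN [ 0.4906 -0.0914  0.175 ] [ 0.4899 -0.0915  0.175 ] [ 0.4904 -0.0915  0.1755]
pinF [ 0.6947 -0.0446  0.175 ] [ 0.6941 -0.0443  0.175 ] [ 0.6945 -0.0445  0.1758]
[0.5599 0.4738 0.063 ] [0.5162 0.3219 0.063 ] 0.19218499505327147 72.55470605230924 73.93247388699271
[ 0.5518 -0.055   0.12  ] [ 0.3988 -0.077   0.04  ]
[0.3991 0.1309 0.09  ] [0.3897 0.3143 0.04  ] [0.7097 0.3361 0.05  ]
```

```bash
cat >> h.py <<'E'
def pose(st):
    M=R.from_quat(st["tool_rot"]).as_matrix(); return np.array(st["eef_pos"]),M
def down(yaw):  # tool x at yaw (deg), z down
    c,s=np.cos(np.radians(yaw)),np.sin(np.radians(yaw)); return np.array([[c,s,0],[s,-c,0],[0,0,-1.]])
def plan(p,M,wps,g,step=.045,ang=7.5,dec=3):
    "wps: (x,y,z,yaw[,step]); prints rounded rows, follows what the rounded rows do"
    p=np.array(p);out=[]
    for w in wps:
        st=w[4] if len(w)>4 else step; T=np.array(w[:3]);W=down(w[3])
        n=max(1,int(np.ceil(max(np.linalg.norm(T-p)/st,np.degrees(R.from_matrix(M.T@W).magnitude())/ang))))
        for k in range(n,0,-1):
            s=np.round(M.T@(T-p)/k/.25,dec); r=np.round(R.from_matrix(M.T@W).as_rotvec()/k/np.radians(60),dec)
            out.append([*(s+0).tolist(),*(r+0).tolist(),g]); p=p+M@(s*.25); M=M@R.from_rotvec(r*np.radians(60)).as_matrix()
    for i in range(0,len(out),10): print(str(out[i:i+10]).replace(" ",""))
    print("end",p.round(4))
E
python3 - <<'E'
from h import *
from rig import robot
p,M=pose(robot.get_state())
plan(p,M,[(.50,-.25,.28,30),(.55,0,.28,50),(.52,.348,.16,73)],1)
E
```

```text
[[0.145,-0.099,-0.019,0.0,0.0,-0.011,1],[0.146,-0.098,-0.018,0.0,0.0,-0.012,1],[0.147,-0.096,-0.019,0.0,0.0,-0.011,1],[0.148,-0.094,-0.018,0.0,0.0,-0.012,1],[0.149,-0.093,-0.019,0.0,0.0,-0.011,1],[0.15,-0.091,-0.018,0.0,0.0,-0.012,1],[0.151,-0.089,-0.019,0.0,0.0,-0.011,1],[0.153,-0.087,-0.018,0.0,0.0,-0.012,1],[0.153,-0.085,-0.019,0.0,0.0,-0.011,1],[0.155,-0.083,-0.018,0.0,0.0,-0.012,1]]
[[0.112,-0.128,0.0,0.0,0.0,-0.055,1],[0.119,-0.121,0.0,0.0,0.0,-0.056,1],[0.126,-0.114,0.0,0.0,0.0,-0.055,1],[0.133,-0.106,0.0,0.0,0.0,-0.056,1],[0.139,-0.098,0.0,0.0,0.0,-0.055,1],[0.144,-0.09,0.0,0.0,0.0,-0.056,1],[0.11,-0.11,0.053,0.0,0.0,-0.043,1],[0.115,-0.104,0.053,0.0,0.0,-0.043,1],[0.119,-0.099,0.053,0.0,0.0,-0.042,1],[0.124,-0.094,0.053,0.0,0.0,-0.043,1]]
[[0.128,-0.088,0.054,0.0,0.0,-0.042,1],[0.131,-0.083,0.053,0.0,0.0,-0.043,1],[0.135,-0.077,0.054,0.0,0.0,-0.042,1],[0.138,-0.07,0.053,0.0,0.0,-0.043,1],[0.141,-0.065,0.054,0.0,0.0,-0.042,1]]
end [0.5199 0.3479 0.1599]
```

Emit:
drive_tool(
  steps=[
    [[0.145,-0.099,-0.019,0,0,-0.011,1],[0.146,-0.098,-0.018,0,0,-0.012,1],[0.147,-0.096,-0.019,0,0,-0.011,1],[0.148,-0.094,-0.018,0,0,-0.012,1],[0.149,-0.093,-0.019,0,0,-0.011,1],[0.15,-0.091,-0.018,0,0,-0.012,1],[0.151,-0.089,-0.019,0,0,-0.011,1],[0.153,-0.087,-0.018,0,0,-0.012,1],[0.153,-0.085,-0.019,0,0,-0.011,1],[0.155,-0.083,-0.018,0,0,-0.012,1]],
  ],
)

```text
clock: 2.2
eef_pos: [0.5007, -0.2484, 0.2804]
tool_rot: [0.966, 0.259, 0.0, 0.0]
wrist_force: [0.4, -0.3, -0.3]
opening: 0.0878
gripper_force: 0.0
```

Emit:
drive_tool(
  steps=[
    [[0.112,-0.128,0,0,0,-0.055,1],[0.119,-0.121,0,0,0,-0.056,1],[0.126,-0.114,0,0,0,-0.055,1],[0.133,-0.106,0,0,0,-0.056,1],[0.139,-0.098,0,0,0,-0.055,1],[0.144,-0.09,0,0,0,-0.056,1],[0.11,-0.11,0.053,0,0,-0.043,1],[0.115,-0.104,0.053,0,0,-0.043,1],[0.119,-0.099,0.053,0,0,-0.042,1],[0.124,-0.094,0.053,0,0,-0.043,1]],
  ],
)

```text
clock: 3.2
eef_pos: [0.5366, 0.1561, 0.2267]
tool_rot: [0.864, 0.503, 0.0, 0.0]
wrist_force: [0.6, 0.6, 0.7]
opening: 0.0879
gripper_force: 0.0
```

Emit:
drive_tool(
  steps=[
    [[0.128,-0.088,0.054,0,0,-0.042,1],[0.131,-0.083,0.053,0,0,-0.043,1],[0.135,-0.077,0.054,0,0,-0.042,1],[0.138,-0.07,0.053,0,0,-0.043,1],[0.141,-0.065,0.054,0,0,-0.042,1],[0,0,0,0,0,0,1],[0,0,0,0,0,0,1]],
  ],
)

```text
clock: 3.9
eef_pos: [0.5193, 0.3485, 0.1594]
tool_rot: [0.803, 0.595, -0.0, -0.0]
wrist_force: [0.6, -1.3, 0.3]
opening: 0.0877
gripper_force: 0.0
```

```bash
python3 - <<'E'
from rig import robot
import cv2,numpy as np
p=robot.read_camera("wrist"); cv2.imwrite("pics/w0.png",p["pixels"]); print(p["origin"].tolist(),p["orientation"].tolist(),p["intrinsics"].tolist())
E
```

```text
[0.5416654514046593, 0.4255676529060212, 0.3112274227310747] [-0.14487119104141866, 0.021980951182738594, -0.14567675241424763, 0.9784209010427879] [[368.751722705517, 0.0, 327.7065190787865], [0.0, 368.751722705517, 231.70498119138443], [0.0, 0.0, 1.0]]
```

View pics/w0.png

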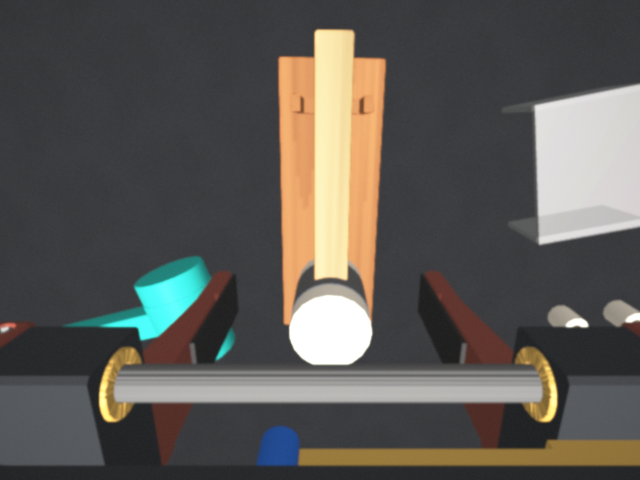

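```bash
python3 - <<'E'
from h import *
C["wrist"]=([0.5416654514046593,0.4255676529060212,0.3112274227310747],[-0.14487119104141866,0.021980951182738594,-0.14567675241424763,0.9784209010427879],368.7517,327.7065,231.705)
a=at("wrist",334,31,.063);b=at("wrist",331.5,276,.063);f=lambda d:np.degrees(np.arctan2(d[1],d[0]))
print(a,b,f(a-b),np.linalg.norm(a-b))
print("head",at("wrist",331,327,.092))
l1,l2=at("wrist",279,58,.012),at("wrist",284,325,.012);r1,r2=at("wrist",385,59,.012),at("wrist",374,325,.012)
print(l1,l2,r1,r2,f(l1-l2),f(r1-r2),(l1+r1)/2,(l2+r2)/2)
h=np.array([.503,.2926]);print(f(a[:2]-h))
E
```

```text
[0.56009995 0.47372216 0.063     ] [0.51236549 0.3205794  0.063     ] 72.68779114500556 0.16040973566399178
head [0.50471104 0.29725965 0.092     ]
[0.51969519 0.47829908 0.012     ] [0.45053328 0.26498957 0.012     ] [0.59476008 0.45471034 0.012     ] [0.52959849 0.24094338 0.012     ] 72.035612843764 73.04745000322114 [0.55722764 0.46650471 0.012     ] [0.49006589 0.25296648 0.012     ]
72.50220034513183
```

```bash
python3 - <<'E'
from h import *
from rig import robot
p,M=pose(robot.get_state())
plan(p,M,[(.5205,.3479,.12,72.6,.02),(.5205,.3479,.044,72.6,.025)],1)
E
```

```text
[[0.002,0.0,0.08,0.0,0.0,0.003,1],[0.001,0.0,0.079,0.0,0.001,0.003,1],[0.0,0.0,0.076,0.0,0.0,0.0,1],[0.0,0.0,0.076,0.0,0.0,0.0,1],[0.0,0.0,0.076,0.0,0.0,0.0,1],[0.0,0.0,0.076,0.0,0.0,0.0,1]]
end [0.5204 0.3479 0.0441]
```

Emit:
drive_tool(
  steps=[
    [[0.002,0,0.08,0,0,0.003,1],[0.001,0,0.079,0,0.001,0.003,1],[0,0,0.076,0,0,0,1],[0,0,0.076,0,0,0,1],[0,0,0.076,0,0,0,1],[0,0,0.076,0,0,0,1],[0,0,0,0,0,0,1],[0,0,0,0,0,0,1]],
  ],
)

```text
clock: 4.75
eef_pos: [0.521, 0.3475, 0.0449]
tool_rot: [0.806, 0.591, 0.001, 0.0]
wrist_force: [0.3, -0.0, 0.2]
opening: 0.0875
gripper_force: 0.0
```

Emit:
drive_tool(
  steps=[
    [[0,0,0,0,0,0,0],[0,0,0,0,0,0,0],[0,0,0,0,0,0,0],[0,0,0,0,0,0,0],[0,0,0,0,0,0,0],[0,0,0,0,0,0,0],[0,0,0,0,0,0,0],[0,0,0,0,0,0,0]],
  ],
  newtons=60,
)

```text
clock: 5.55
eef_pos: [0.52, 0.3488, 0.0441]
tool_rot: [0.806, 0.592, 0.0, -0.0]
wrist_force: [0.1, -0.3, -0.5]
opening: 0.0274
gripper_force: 0.5
```

Emit:
drive_tool(
  steps=[
    [[0,0,0,0,0,0,0],[0,0,0,0,0,0,0],[0,0,0,0,0,0,0],[0,0,0,0,0,0,0],[0,0,0,0,0,0,0]],
  ],
)

```text
clock: 6.05
eef_pos: [0.5201, 0.3488, 0.0441]
tool_rot: [0.806, 0.592, 0.0, -0.0]
wrist_force: [1.5, 0.4, -0.2]
opening: 0.0237
gripper_force: 59.9
```

```bash
python3 - <<'E'
from h import *
from rig import robot
s=robot.get_state();p,M=pose(s)
print(p,s["tool_rot"],np.degrees(np.arctan2(M[1,0],M[0,0])))
plan(p,M,[(*p[:2],.064,72.6,.01),(*p[:2],.124,72.6,.03),(.52,.28,.25,72.6,.04),(.4772,-.0343,.235,103,.04)],0)
E
```

```text
[0.52010904 0.34880195 0.04412787] [ 8.05747308e-01  5.92259166e-01  4.98472485e-04 -3.27033237e-04] 72.63499698414583
[[0.0,0.0,-0.04,0.0,-0.001,0.0,0],[0.0,0.0,-0.039,0.0,0.0,0.001,0],[0.0,0.0,-0.08,0.0,0.0,0.0,0],[0.0,0.0,-0.08,0.0,0.0,0.0,0],[0.0,0.0,-0.08,0.0,0.0,0.0,0],[-0.066,0.021,-0.126,0.0,0.0,0.0,0],[-0.066,0.02,-0.126,0.0,0.0,0.0,0],[-0.065,0.021,-0.126,0.0,0.0,0.0,0],[-0.066,0.02,-0.127,0.0,0.0,0.0,0],[-0.156,0.027,0.008,0.0,0.0,-0.063,0]]
[[-0.158,0.016,0.007,0.0,0.0,-0.063,0],[-0.158,0.006,0.008,0.0,0.0,-0.064,0],[-0.159,-0.005,0.007,0.0,0.0,-0.063,0],[-0.158,-0.015,0.008,0.0,0.0,-0.064,0],[-0.156,-0.026,0.007,0.0,0.0,-0.063,0],[-0.154,-0.036,0.008,0.0,0.0,-0.064,0],[-0.152,-0.046,0.007,0.0,0.0,-0.063,0]]
end [ 0.4773 -0.0342  0.2351]
```

Emit:
drive_tool(
  steps=[
    [[0,0,-0.04,0,0,0,0],[0,0,-0.04,0,0,0,0],[0,0,-0.08,0,0,0,0],[0,0,-0.08,0,0,0,0],[0,0,-0.08,0,0,0,0]],
  ],
)

```text
clock: 6.55
eef_pos: [0.5198, 0.3487, 0.1257]
tool_rot: [0.806, 0.592, 0.0, -0.0]
wrist_force: [-0.4, -0.5, -2.2]
opening: 0.0237
gripper_force: 59.9
```

Emit:
drive_tool(
  steps=[
    [[-0.066,0.021,-0.126,0,0,0,0],[-0.066,0.02,-0.126,0,0,0,0],[-0.065,0.021,-0.126,0,0,0,0],[-0.066,0.02,-0.127,0,0,0,0],[-0.156,0.027,0.008,0,0,-0.063,0]],
  ],
)

```text
clock: 7.05
eef_pos: [0.5163, 0.2445, 0.2543]
tool_rot: [0.784, 0.62, 0.006, -0.0]
wrist_force: [0.8, 0.4, -2.9]
opening: 0.0239
gripper_force: 59.9
```

Emit:
drive_tool(
  steps=[
    [[-0.158,0.016,0.007,0,0,-0.063,0],[-0.158,0.006,0.008,0,0,-0.064,0],[-0.159,-0.005,0.007,0,0,-0.063,0],[-0.158,-0.015,0.008,0,0,-0.064,0],[-0.156,-0.026,0.007,0,0,-0.063,0],[-0.154,-0.036,0.008,0,0,-0.064,0],[-0.152,-0.046,0.007,0,0,-0.063,0],[0,0,0,0,0,0,0],[0,0,0,0,0,0,0],[0,0,0,0,0,0,0]],
  ],
)

```text
clock: 8.05
eef_pos: [0.4777, -0.0331, 0.2356]
tool_rot: [0.622, 0.783, 0.001, -0.0]
wrist_force: [-0.8, -0.0, -2.9]
opening: 0.0237
gripper_force: 59.9
```

```bash
python3 - <<'E'
from rig import robot
import cv2,numpy as np
s=robot.get_state();print(s["eef_pos"],s["wrist_force"],s["torque"])
p=robot.read_camera("scene")["pixels"];q=robot.read_camera("top")["pixels"]
c=lambda i,x,y:cv2.resize(i[y:y+120,x:x+80],None,fx=5,fy=5,interpolation=cv2.INTER_CUBIC)
cv2.imwrite("pics/m1.png",np.hstack([c(p,160,240),c(q,380,200)]))
E
```

```text
[ 0.47765028 -0.0330826   0.23555717] [-0.75520805 -0.00439881 -2.90839716] [ 0.113352   -0.09238068  0.03029911]
```

View pics/m1.png

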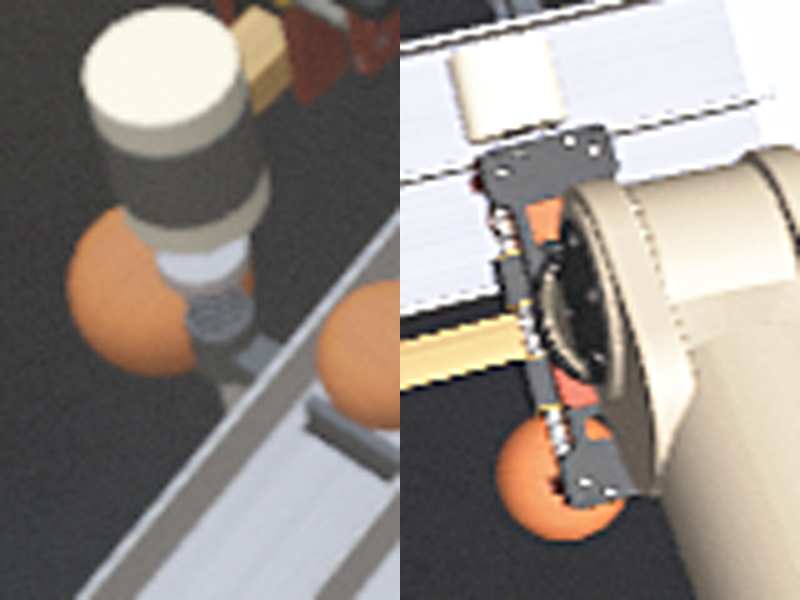

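```bash
python3 - <<'E'
from h import *
from rig import robot
print(at("scene",192.2,253.2,.2834))
p,M=pose(robot.get_state())
plan(p,M,[(.4772,-.0343,.212,103,.012),(.4772,-.0343,.185,103,.007)],0)
E
```

```text
[ 0.49105701 -0.08939245  0.2834    ]
[[-0.003,-0.002,0.047,0.001,-0.001,0.002,0],[-0.002,-0.001,0.046,0.0,0.0,0.001,0],[0.0,0.0,0.027,0.0,0.0,0.0,0],[0.0,0.0,0.027,0.0,0.0,0.0,0],[0.0,0.0,0.027,0.0,0.0,0.0,0],[0.0,0.0,0.027,0.0,0.0,0.0,0]]
end [ 0.4773 -0.0342  0.1851]
```

Emit:
drive_tool(
  steps=[
    [[-0.003,-0.002,0.047,0,0,0.002,0],[-0.002,-0.001,0.046,0,0,0.001,0],[0,0,0.027,0,0,0,0],[0,0,0.027,0,0,0,0],[0,0,0.027,0,0,0,0],[0,0,0.027,0,0,0,0]],
  ],
)

```text
clock: 8.75
eef_pos: [0.477, -0.0355, 0.1844]
tool_rot: [0.623, 0.782, 0.0, -0.0]
wrist_force: [-7.9, 10.0, 22.2]
opening: 0.0239
gripper_force: 60.0
```

Emit:
drive_tool(
  steps=[
    [[0,0,0.006,0,0,0,0]],
  ],
)

```text
clock: 8.85
eef_pos: [0.4773, -0.0351, 0.1838]
tool_rot: [0.623, 0.782, 0.001, -0.0]
wrist_force: [-8.5, 3.3, 18.3]
opening: 0.0236
gripper_force: 60.0
```

Emit:
drive_tool(
  steps=[
    [[0,0,0,0,0,0,0],[0,0,0,0,0,0,0],[0,0,0,0,0,0,0],[0,0,0,0,0,0,0],[0,0,0,0,0,0,0],[0,0,0,0,0,0,0],[0,0,0,0,0,0,0],[0,0,0,0,0,0,0],[0,0,0,0,0,0,0],[0,0,0,0,0,0,0]],
  ],
)

```text
clock: 9.85
eef_pos: [0.4773, -0.0352, 0.1841]
tool_rot: [0.623, 0.782, 0.001, -0.0]
wrist_force: [-4.9, 2.3, 10.4]
opening: 0.0241
gripper_force: 60.0
```

```bash
python3 - <<'E'
from rig import robot
import cv2,numpy as np
s=robot.get_state();print(s["eef_pos"],s["wrist_force"],s["torque"])
p=robot.read_camera("scene")["pixels"]
cv2.imwrite("pics/m2.png",cv2.resize(p[240:480,110:330],None,fx=2.5,fy=2.5,interpolation=cv2.INTER_CUBIC))
E
```

```text
[ 0.47729322 -0.03523586  0.18408188] [-4.89059039  2.26066392 10.44981617] [ 0.15078007  1.10101005 -0.10139633]
```

View pics/m2.png

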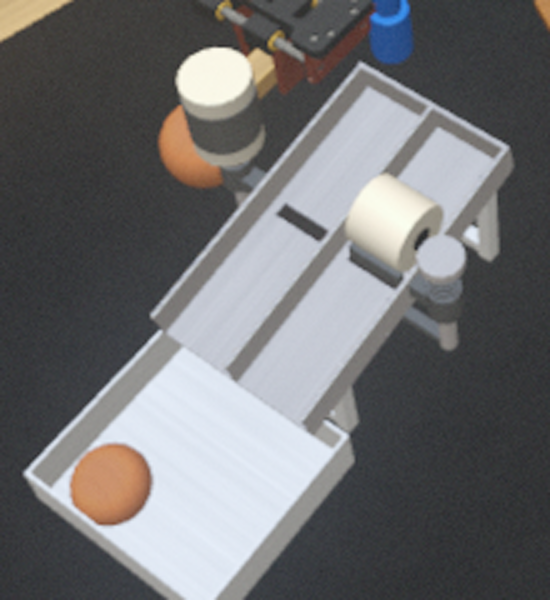

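```bash
python3 - <<'E'
from h import *
from rig import robot
p,M=pose(robot.get_state())
plan(p,M,[(.4773,-.0352,.244,103,.02),(.51,.2,.26,72.6,.04),(.5201,.3488,.16,72.6,.04)],0)
E
```

```text
[[0.0,0.0,-0.08,0.0,0.0,-0.001,0],[0.0,0.0,-0.08,0.0,0.0,0.0,0],[0.0,0.0,-0.08,0.001,-0.001,-0.001,0],[0.148,0.057,-0.011,0.0,0.0,0.084,0],[0.152,0.043,-0.011,0.0,0.0,0.085,0],[0.156,0.03,-0.01,0.0,0.0,0.084,0],[0.158,0.016,-0.011,0.0,0.0,0.085,0],[0.158,0.002,-0.01,0.0,0.0,0.084,0],[0.158,-0.013,-0.011,0.0,0.0,0.085,0],[0.116,-0.028,0.08,0.0,0.0,0.0,0]]
[[0.116,-0.028,0.08,0.0,0.0,0.0,0],[0.116,-0.028,0.08,0.0,0.0,0.0,0],[0.116,-0.028,0.08,0.0,0.0,0.0,0],[0.116,-0.027,0.08,0.0,0.0,0.0,0]]
end [0.5202 0.3488 0.16  ]
```

Emit:
drive_tool(
  steps=[
    [[0,0,-0.08,0,0,0,0],[0,0,-0.08,0,0,0,0],[0,0,-0.08,0,0,0,0],[0.148,0.057,-0.011,0,0,0.084,0],[0.152,0.043,-0.011,0,0,0.085,0],[0.156,0.03,-0.01,0,0,0.084,0],[0.158,0.016,-0.011,0,0,0.085,0],[0.158,0.002,-0.01,0,0,0.084,0],[0.158,-0.013,-0.011,0,0,0.085,0],[0.116,-0.028,0.08,0,0,0,0]],
  ],
)

```text
clock: 10.9
eef_pos: [0.5145, 0.2331, 0.2417]
tool_rot: [0.807, 0.59, 0.004, -0.0]
wrist_force: [0.8, 0.4, -3.1]
opening: 0.0235
gripper_force: 60.0
```

Emit:
drive_tool(
  steps=[
    [[0.116,-0.028,0.08,0,0,0,0],[0.116,-0.028,0.08,0,0,0,0],[0.116,-0.028,0.08,0,0,0,0],[0.116,-0.027,0.08,0,0,0,0],[0,0,0,0,0,0,0],[0,0,0,0,0,0,0]],
  ],
)

```text
clock: 11.5
eef_pos: [0.5206, 0.3484, 0.1585]
tool_rot: [0.806, 0.591, -0.0, -0.0]
wrist_force: [1.1, -0.1, -3.1]
opening: 0.0238
gripper_force: 60.0
```

```bash
python3 - <<'E'
from rig import robot
import cv2,numpy as np
s=robot.get_state();print(s["eef_pos"],s["wrist_force"],s["tool_rot"])
p=robot.read_camera("scene")["pixels"];q=robot.read_camera("wrist")
print(q["origin"].tolist(),q["orientation"].tolist())
c=lambda i,x,y:cv2.resize(i[y:y+120,x:x+80],None,fx=5,fy=5,interpolation=cv2.INTER_CUBIC)
cv2.imwrite("pics/m3.png",np.hstack([cv2.resize(p[150:270,330:410],None,fx=5,fy=5,interpolation=cv2.INTER_CUBIC),q["pixels"][0:480:1,220:440][:480].repeat(1,0) if 0 else cv2.resize(q["pixels"][0:360,220:460],(400,600))]))
E
```

```text
[0.52060797 0.3484411  0.15847876] [ 1.07168809 -0.11277941 -3.06314317] [ 8.06316759e-01  5.91483747e-01 -3.13277286e-04 -4.04524801e-04]
[0.5444210501736605, 0.42420608894275214, 0.31112413036848235] [-0.14433578686060378, 0.022267641638738116, -0.15126465979633041, 0.977645301458499]
```

View pics/m3.png

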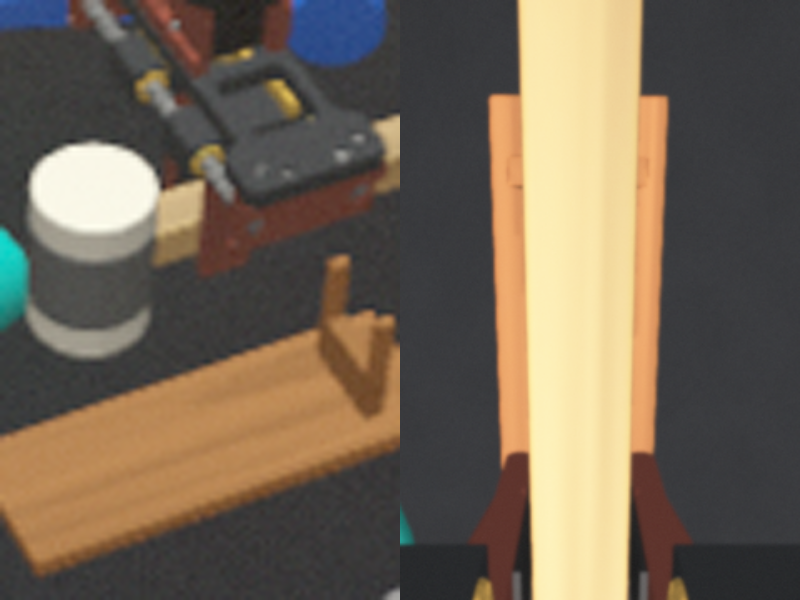

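```bash
python3 - <<'E'
from h import *
from rig import robot
print(at("scene",348.6,187.6,.2064))
o,q,f,cx,cy=C["scene"]
for z in (.2064,.1264):
    v=R.from_quat(q).inv().apply(np.array([.5033,.2922,z])-o); print(z,((cx-f*v[0]/v[2])-330+.4)*5,((cy+f*v[1]/v[2])-150+.4)*5)
s=robot.get_state();p,M=pose(s)
plan(p,M,[(.5201,.3488,.12,72.63,.02),(.5201,.3488,.056,72.63,.02),(.5201,.3488,.045,72.63,.004)],0)
E
```

```text
[0.50221603 0.29395569 0.2064    ]
0.2064 93.79922448783117 193.18622117153407
0.1264 88.90163561952744 319.8767509802921
[[0.002,-0.004,0.08,0.0,0.0,-0.002,0],[0.002,-0.005,0.079,0.001,-0.001,-0.002,0],[0.0,0.0,0.064,0.0,0.0,0.0,0],[0.0,0.0,0.064,0.0,0.0,0.0,0],[0.0,0.0,0.064,0.0,0.0,0.0,0],[0.001,0.0,0.064,0.0,0.0,0.0,0],[0.0,0.0,0.015,0.0,0.0,0.0,0],[0.0,0.0,0.015,0.0,0.0,0.0,0],[0.0,0.0,0.014,0.0,0.0,0.0,0]]
end [0.52   0.3489 0.045 ]
```

Emit:
drive_tool(
  steps=[
    [[0.002,-0.004,0.08,0,0,-0.002,0],[0.002,-0.005,0.079,0,0,-0.002,0],[0,0,0.064,0,0,0,0],[0,0,0.064,0,0,0,0],[0,0,0.064,0,0,0,0],[0,0,0.064,0,0,0,0],[0,0,0.015,0,0,0,0],[0,0,0,0,0,0,0]],
  ],
)

```text
clock: 12.4
eef_pos: [0.5188, 0.3498, 0.0513]
tool_rot: [0.805, 0.593, -0.0, -0.0]
wrist_force: [-0.8, 0.2, -2.6]
opening: 0.024
gripper_force: 60.0
```

Emit:
drive_tool(
  steps=[
    [[0,0,0.015,0,0,0,0],[0,0,0.015,0,0,0,0],[0,0,0,0,0,0,0]],
  ],
)

```text
clock: 12.7
eef_pos: [0.5194, 0.3503, 0.0448]
tool_rot: [0.805, 0.593, 0.001, -0.0]
wrist_force: [-0.2, -0.2, -2.9]
opening: 0.0233
gripper_force: 60.0
```

Emit:
drive_tool(
  steps=[
    [[-0.005,0.004,0.003,0,0,0,0],[0,0,0.002,0,0,0,0],[0,0,0,0,0,0,0]],
  ],
)

```text
clock: 13.0
eef_pos: [0.52, 0.349, 0.0441]
tool_rot: [0.805, 0.593, 0.001, -0.0]
wrist_force: [-1.1, -0.1, 2.7]
opening: 0.0238
gripper_force: 60.0
```

Emit:
drive_tool(
  steps=[
    [[0,0,0,0,0,0,0],[0,0,0,0,0,0,0],[0,0,0,0,0,0,0]],
  ],
  newtons=5,
)

```text
clock: 13.3
eef_pos: [0.52, 0.3489, 0.044]
tool_rot: [0.805, 0.593, 0.001, -0.0]
wrist_force: [-1.3, 0.0, 5.4]
opening: 0.024
gripper_force: 5.0
```

Emit:
drive_tool(
  steps=[
    [[0,0,0,0,0,0,0.7],[0,0,0,0,0,0,0.7],[0,0,0,0,0,0,0.7],[0,0,0,0,0,0,0.7],[0,0,0,0,0,0,0.7],[0,0,0,0,0,0,0.7]],
  ],
)

```text
clock: 13.9
eef_pos: [0.5197, 0.3485, 0.0433]
tool_rot: [0.805, 0.593, 0.0, -0.0]
wrist_force: [0.0, -0.1, 1.1]
opening: 0.061
gripper_force: 0.0
```

Open around the handle; lifting straight up and backing away, then checking.

Emit:
drive_tool(
  steps=[
    [[0,0,-0.04,0,0,0,0.7],[0,0,-0.08,0,0,0,0.7],[0,0,-0.12,0,0,0,0.7],[0,0,-0.16,0,0,0,0.7],[0,0,-0.16,0,0,0,0.7],[0,0,-0.16,0,0,0,0.7],[-0.16,0,0,0,0,0,0.7],[-0.16,0,0,0,0,0,0.7],[-0.16,0,0,0,0,0,0.7],[0,0,0,0,0,0,0.7]],
  ],
)

```text
clock: 14.9
eef_pos: [0.4833, 0.2281, 0.2236]
tool_rot: [0.807, 0.59, -0.001, 0.001]
wrist_force: [0.3, 0.3, -0.2]
opening: 0.0613
gripper_force: 0.0
```

```bash
python3 - <<'E'
from rig import robot
import cv2,numpy as np
s=robot.get_state();print(s["eef_pos"],s["wrist_force"])
p=robot.read_camera("scene")["pixels"];q=robot.read_camera("top")["pixels"]
a=cv2.resize(q[225:285,220:300],(400,300),interpolation=cv2.INTER_CUBIC);b=cv2.resize(p[190:250,330:410],(400,300),interpolation=cv2.INTER_CUBIC)
cv2.imwrite("pics/m4.png",np.vstack([np.hstack([a,b]),np.hstack([cv2.resize(p,(400,300)),cv2.resize(q,(400,300))])]))
E
```

```text
[0.48332554 0.22807261 0.22357252] [ 0.32312192  0.33140531 -0.17649703]
```

View pics/m4.png

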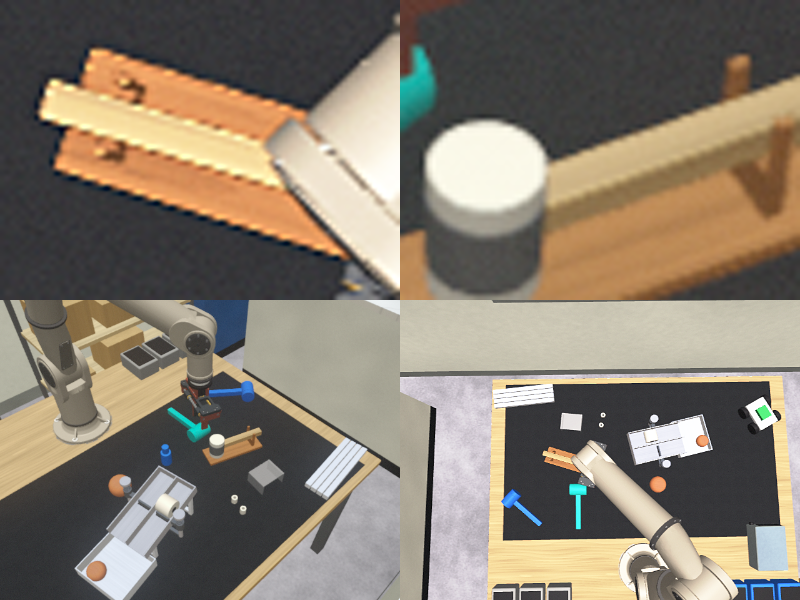

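The mallet lies at the same pixels as at the start (head top at about 347, 223 in the scene view). The ball is in the tin, the roller is still parked, and nothing else has moved.

```bash
python3 -c "
from rig import robot
print(robot.close_job())"
```

```text
the job is handed in; nothing more can be done
None
```

The job is handed in: the near pin was knocked fully down with the mallet, the ball rolled into the tin, the roller is still parked in its lane, and the mallet is back on its rest as it lay at first.

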